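# Slide the test carrier under the reader and crank the jack up to its sensing foot

### The arm

A 6-joint arm with a two-finger parallel gripper is mounted at the origin on the work surface. World frame = base frame: x ahead of the robot, y to its left, z up, the work surface at z = 0. Lengths are in mm, angles in rad, forces in N, time in s.
With the tool pointing down it reaches from about 150 to 775 mm from the base axis. Payload 6.1 kg.
Tool frame: the origin (TCP) lies between the finger pads; the fingertips stand 11 mm ahead of it and the grasp point (between the pads) lies 8 mm behind it; z points along the fingers, y is the direction in which the jaws open and shut (so a half turn about z gives the same grasp; the last joint's range is limited). The gripper opens to 85 mm and grips with 20 to 120 N. Pads are 22 mm wide; open, the fingers measure 114 mm over their backs; the gripper's body (76 mm by 85 mm) begins 54 mm behind the grasp point. The pads swing forward as they close: fully open they stand 13 mm farther back than shut.
Start: joints at [1.332, 0.126, -0.04, 1.405, 0, 1.571], TCP at [124.176, 510.087, 217.195] pointing down, gripper open.
Joint ranges: [-2.72, 2.72], [-0.95, 1.95], [-1.27, 1.35], [-1.78, 2.02], [-1.46, 1.47], [-3.14, 3.14]. Speed limits (rad/s): [2.39, 2.39, 3.01, 3.14, 3.14, 3.14].

### API

Orientations are given as a unit quaternion [w, x, y, z].
In Python, from station import arm gives the robot as it stands. The module is installed in compiled form; this text tells all that it offers.
- The arm moves only by the shell command python3 -m crank 'ROWS' [FORCE]. ROWS is JSON, a list that holds one entry, the list of rows, each a list of 7 numbers: the shift along the tool's x, y, z in m, then the turn, a rotation vector about the tool's x, y, z in rad, then the closure in counts, from 0 (fully open) to 255 (shut). In form: [[[dx, dy, dz, rx, ry, rz, grip], ...]]. A call has 1 to 5 rows; each row shifts and turns the commanded pose from where the row before left it, along the tool's axes as they then stand; what a row does not reach is not made up. A row lasts 1/12 s, in which the tool goes at most 41.7 mm and 7.16 degrees, less where a joint would pass 70% of its speed; a pose out of reach is approached as far as the arm can. A call is refused whole if a number of a shift passes 0.0417 or a number of a turn 0.125, either way. A call with a gripper value outside its range is refused whole. The fingers move at their own pace and stop on an object; FORCE is the grip in N (left out, the last holds). Time passes only in rows, so rows that do not move let the fingers close. It gives the time, the measured TCP pose, the force and the opening at its end, in the units of the state.
- arm.get_state(): the state, without advancing time (a new reading comes with each control period).
- arm.camera(name): name is "scene" or "top" or "wrist"; returns a dict with "img" (420x560x3 uint8, blue, green, red), "intrinsics" (3x3 intrinsics, pixels), "eye" and "orientation" of the camera in the world. Camera axes: x right, y down, z forward; pixel columns grow to the right and rows downward; lengths in mm; the calibration is good to about 2 mm. A picture is of the moment at which its call begins. There is no depth.
- arm.close_job(): hands the job in, once; it reports no verdict.
The state is a dict: "clock": time; "qpos": joint angles; "qvel": joint speeds; "effort": joint torques, N m; "eef_pos": TCP position; "eef_rot": TCP orientation; "force": force on the tool from outside, world axes, zero at the start; "torque": the same for the moment, N m; "width": finger opening in mm.
Only numpy, scipy, OpenCV 4.12 (cv2) and the standard library are available. Lean on these libraries where they do the work, as an engineer would, in place of code of your own. Each camera call takes 0.05 s, during which the arm holds its last target.

### The job

Push the blue cassette carrier along the jack platform until it is fully home against the stop, under the reader. Then turn the jack's crank clockwise to raise the platform until the cassette just touches the reader's orange sprung foot and lifts it gently, by 1 to 4 mm (the reader's needle then stands in the green), never deep into the red. Leave everything so, take the hand away, and do not disturb the bottle, cup and box standing around.

Things in the scene. Friction and masses are not known exactly. Their poses are not given: they have to be found in the camera images.
- station: fixed test station on a 400 x 130 mm aluminium base plate. Origin on the table under the vertical crank axis; x points level from the crank to the jack and reader, y left of that, z up. The jack platform spans x = 100 to 300 mm, 110 mm wide. The reader's steel post (18 mm diameter, 200 mm high) stands at x = 325, y = 50 mm. Pin, crank axis and foot lie on one line (y = 0) at the start.
- crank (a joint): turn of the crank in rad, 0 at the start with the platform fully lowered; grows clockwise seen from above, the platform rising 20 mm per turn (3.18 mm per rad), 46 mm at most (14.4 rad). Friction (0.12 N m, some 3 N at the pin) holds it wherever it is left.
- crank_pin (a point): centre of the top of the red crank pin, an upright fixed round pin, 16 mm diameter, 42 mm high, 45 mm from the crank axis on a flat dark steel disc of 56 mm radius. The disc's top is 86 mm, the pin's 128 mm above the table. At crank 0 the pin lies on the station's -x side, towards the robot.
- carrier: loose blue plastic carrier, 110 (x) x 72 (y) x 6 mm, about 160 g, with a white test cassette fixed on it, lying on the jack platform between the rails (1.5 mm play each side); x points to the stop. Origin at the centre of its underside. Home against the stop, its origin is at station x = 220 mm; it starts 25 to 50 mm short of that.
- carrier_tab (a point): centre of the robot-side face of the carrier's upright tab (6 mm thick, 52 mm wide, top 30 mm above the carrier's underside), at x = -55 mm in the carrier's frame, 18 mm above its underside: push here.
- cassette_top (a point): point on the cassette's flat top (11 mm above the carrier's underside) that lies right under the foot's centre when the carrier is home.
- reader: white reader head with a blue band and a dial on top, 80 x 90 x 45 mm, fixed to the post above the jack; its height differs from run to run. Origin at the centre of the orange foot's underside when the foot hangs free; the head's underside is 16 mm above the origin, its top 61 mm above (with the needle 69 mm), its robot-side face 35 mm before the origin along x.
- foot_face (a point): centre of the underside of the orange sensing foot, a disc 34 mm in diameter and 6 mm thick under the reader, 255 mm from the crank axis along the station's x.
- foot (a joint): upward travel of the foot in m: 0 hanging free, 0.008 pushed up to its hard end. A soft spring pushes it down (about 1.3 N at first touch, plus 0.25 N per mm).
- gel_bottle: loose blue pump bottle, 56 mm diameter, 157 mm high; origin at the centre of its underside. Bystander.
- coffee_cup: loose orange cup with a black lid, 82 mm diameter at the lid, 105 mm high; origin at the centre of its underside. Bystander.
- kit_box: loose white and blue carton, 70 x 90 x 55 mm high; origin at the centre of its underside. Bystander.
- platform_stop (a point): foot of the stop bar's face on the jack platform's top, at station x = 275 mm, y = 0; 78 mm above the table when fully lowered, as it always starts. The stop is 10 mm high. Two rails 5 mm high at y = +-39.5 mm on the platform guide the carrier.
- needle (a joint): black needle of the dial on the reader's top, 30 mm long, in rad: shows the foot's lift, 0.3 rad per mm. At 0 it points to the station's -x (towards the crank); grows clockwise seen from above. The dial is grey below 0.3, green from 0.3 to 1.2 (1 to 4 mm), red above.
Things that resemble listed ones, but are neither listed nor needed, are in the scene too. What is meant by the carrier is not black, brown or pink, and is the larger of those in its own colour.

How it is judged (in metres and radians):
On the way, in this order (a step that is already met when the one before it is completed fails the run):
1. the carrier is pushed home against the stop while the foot still hangs free (x of carrier in the frame of station above 0.217 m and value of joint foot below 0.0004 m), for 0.1 s.
2. the cassette has lifted the foot (value of joint foot above 0.0005 m), for 0.2 s.
At the end, for the whole second after the job is handed in: The carrier lies flat on the platform within 3 mm of the stop (tilt under 0.05 rad), the cassette holds the foot 0.5 to 4.5 mm up from its free position, and crank and carrier are at rest (x of carrier in the frame of station above 0.217 m and angle between carrier's own z axis and vertical below 0.05 rad and value of joint foot between 0.0005 and 0.0045 m and velocity of joint crank between -0.05 and 0.05 rad/s and linear speed of carrier below 0.01 m/s); the robot touches nothing.
It fails at once if the foot is pushed up more than 6.5 mm (value of joint foot above 0.0065 m).
It fails at once if a bystander is moved more than 30 mm or tipped (distance of any of gel_bottle, coffee_cup, kit_box from where it was at the start of the episode above 0.03 m or angle between any of gel_bottle, coffee_cup, kit_box's own z axis and vertical above 0.4 rad).
It also fails if it takes over 58 s, if anything falls off the work surface, if the arm or the gripper's body presses on something with over 40 N, if the wrist force passes 120 N, or if a joint passes its speed limit or range.

## Working session

There is one attempt and no reset: what is moved stays moved. The work goes in short steps, Python scripts to look and compute and a shell command to move; the robot and the scene stay as the last step left them, time stands still between calls to the robot, and variables do not carry over. Pictures are saved under pics/ and viewed, and the job is handed in when it is done.

```bash
mkdir -p pics; cat > h.py <<'E'
import numpy as np,cv2
from scipy.spatial.transform import Rotation as R
from station import arm
def rot(o):
    o=np.array(o,float)
    return o if o.shape==(3,3) else R.from_quat(o,scalar_first=True).as_matrix()
def shot(name,fn):
    c=arm.camera(name); cv2.imwrite('pics/'+fn+'.png',c['img']); np.savez('pics/'+fn+'.npz',img=c['img'],K=c['intrinsics'],eye=c['eye'],R=rot(c['orientation'])); return load(fn)
def load(fn): return dict(np.load('pics/'+fn+'.npz'))
def onz(c,u,v,z):
    d=c['R']@np.linalg.inv(c['K'])@[u,v,1]; e=c['eye']; return e+d*(z-e[2])/d[2]
def proj(c,p):
    q=c['K']@(c['R'].T@(np.array(p)-c['eye'])); return q[:2]/q[2]
E
python3 - <<'E'
from h import *
s=arm.get_state();print(s)
for n in ['scene','top','wrist']:
    c=shot(n,n+'0'); print(n,c['eye'],c['R'].round(3).tolist(),c['K'].tolist())
E
```

```text
{'clock': 0.0, 'qpos': array([ 1.33198043e+00,  1.26374290e-01, -4.06329229e-02,  1.40539471e+00,
        6.60788885e-06,  1.57078363e+00]), 'qvel': array([-1.32101294e-03, -1.51068885e-03,  5.39900770e-04, -7.72276816e-04,
        4.40169973e-04,  5.20884886e-05]), 'effort': array([-6.96080224e-05, -4.35916364e+01,  3.52922523e+01,  1.73002831e-02,
       -1.45885278e-04,  3.47813895e-06]), 'eef_pos': array([124.08390393, 509.67290618, 216.42007834]), 'eef_rot': array([-9.89183206e-05,  1.19118052e-01,  9.92879774e-01, -7.96687531e-04]), 'force': array([ 0.11495102,  1.03592975, -0.14242647]), 'torque': array([ 0.01774821, -0.02948994, -0.00235934]), 'width': 85.42583024896032}
scene [1234.50953319  387.28185189  758.06974196] [[-0.499, 0.574, -0.65], [0.866, 0.341, -0.365], [0.012, -0.745, -0.667]] [[380.2971667020588, 0.0, 278.70790282068634], [0.0, 380.2971667020588, 204.14111828706183], [0.0, 0.0, 1.0]]
top [ 493.5776289    38.58095027 1122.21338752] [[-0.009, -0.99, 0.14], [-1.0, 0.01, 0.008], [-0.01, -0.14, -0.99]] [[461.4208595885394, 0.0, 275.8141363162162], [0.0, 461.4208595885394, 203.86719666061697], [0.0, 0.0, 1.0]]
wrist [ 43.76379055 528.25814421 374.71983649] [[0.236, 0.92, 0.312], [0.972, -0.223, -0.077], [-0.001, 0.322, -0.947]] [[361.71220219165417, 0.0, 280.14784919292975], [0.0, 361.71220219165417, 209.3571112108101], [0.0, 0.0, 1.0]]
```

View pics/scene0.png

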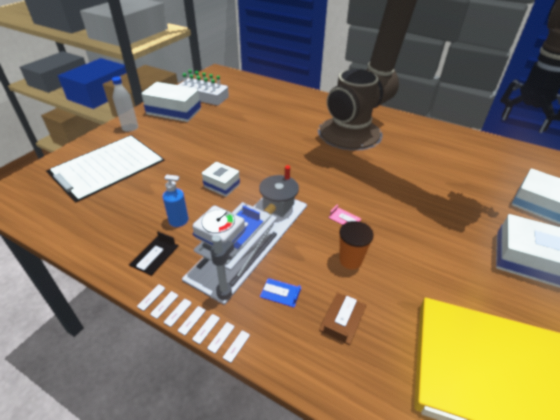

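View pics/top0.png

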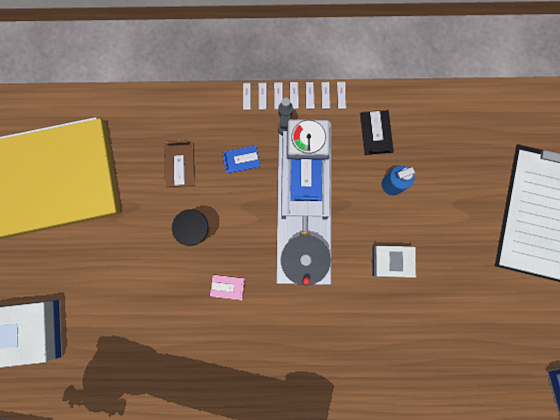

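View pics/wrist0.png

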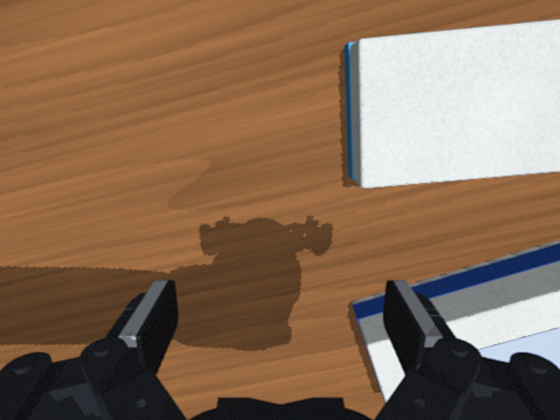

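```bash
python3 - <<'E'
from h import *
c=load('top0');im=c['img']
cv2.imwrite('pics/top0crop.png',cv2.resize(im[100:300,215:345],None,fx=4,fy=3*1,interpolation=cv2.INTER_CUBIC) if 0 else cv2.resize(im[105:295,215:415],None,fx=4,fy=4*0.79*0+3.1,interpolation=cv2.INTER_CUBIC))
hsv=cv2.cvtColor(im,cv2.COLOR_BGR2HSV)
def comps(m,name,mn=15):
    n,l,st,ce=cv2.connectedComponentsWithStats(m.astype(np.uint8))
    for i in range(1,n):
        if st[i][4]>mn: print(name,st[i],ce[i].round(1))
H,S,V=hsv[...,0],hsv[...,1],hsv[...,2]
comps((S>140)&(V>90)&(H>100)&(H<130),'blue')
comps((S>150)&(V>110)&((H<4)|(H>175)),'red',8)
comps((S<60)&(V<100)&(V>40),'dark',300)
E
```

```text
blue [223 146  37  27 537] [239.1 159.6]
blue [287 157  35  44 980] [305.9 181.2]
blue [382 166  32  29 488] [395.6 182. ]
red [294 125   9  15  75] [297.3 132.4]
red [303 277   7   8  41] [306.  280.6]
dark [361 115  32  39 457] [374.7 137.1]
dark [172 210  36  35 979] [189.5 227.1]
dark [282 235  49  49 743] [310.8 253. ]
dark [ 43 300  12  61 451] [ 49.1 329.3]
```

View pics/top0crop.png

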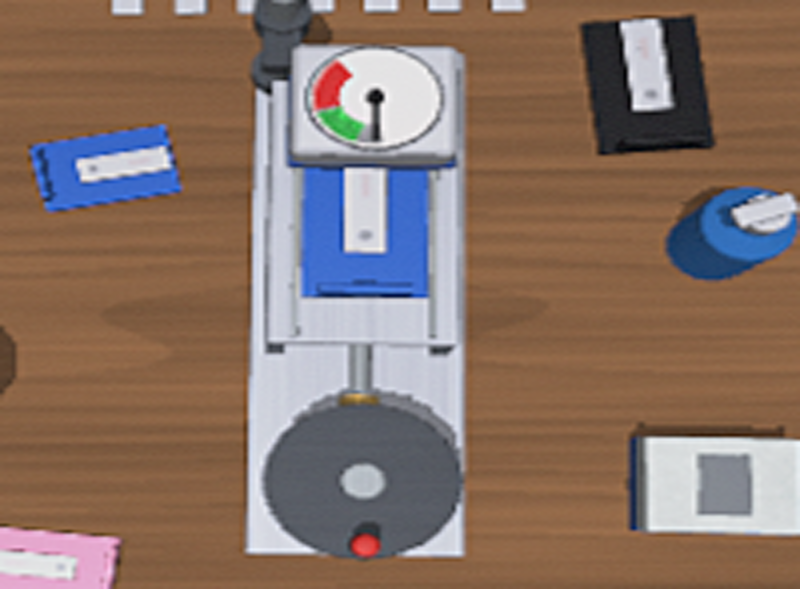

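```bash
python3 - <<'E'
from h import *
c=load('top0')
print('hub',onz(c,305.75,260.2,87)); print('pin',onz(c,306,280.6,126))
for n,u,v in [('BL',247,552),('BR',463,552),('TL? ',258,90),('TR',465,60)]:
    print(n,onz(c,215+u/4,105+v/3.1,8))
print('pl near L,R',onz(c,215+270/4,105+345/3.1,78),onz(c,215+455/4,105+345/3.1,78))
print('tab base', onz(c,306,105+296/3.1,84+24), onz(c,306,105+290/3.1,108))
s=load('scene0');cv2.imwrite('pics/scrop.png',cv2.resize(s['img'][150:310,150:320],None,fx=4.5,fy=3.7,interpolation=cv2.INTER_CUBIC))
E
```

```text
hub [513.11626606 -18.33403592  87.        ]
pin [469.25792436 -15.93511827 126.        ]
BL [461.20802937  47.31571475   8.        ]
BR [460.06994809 -81.11561381   8.        ]
TL?  [827.36814602  37.01030725   8.        ]
TR [850.75803644 -92.45931462   8.        ]
pl near L,R [613.02112488  32.26291041  78.        ] [611.9444711  -72.92097967  78.        ]
tab base [644.37595505 -20.13662375 108.        ] [648.72421303 -20.21629062 108.        ]
```

View pics/scrop.png

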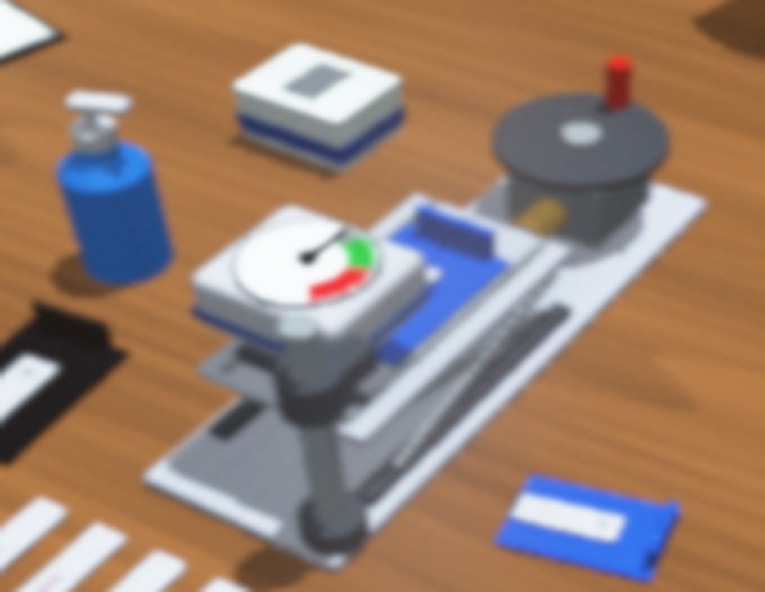

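```bash
cat >> h.py <<'E'
O=np.array([513.5,-18.,0]);YAW=np.radians(-1.7)
def st2w(x,y,z): return O+[x*np.cos(YAW)-y*np.sin(YAW),x*np.sin(YAW)+y*np.cos(YAW),z]
def w2st(p):
    d=np.array(p)-O; return np.array([d[0]*np.cos(YAW)+d[1]*np.sin(YAW),-d[0]*np.sin(YAW)+d[1]*np.cos(YAW),d[2]])
def tri(c1,p1,c2,p2):
    A=[];b=[]
    for c,p in((c1,p1),(c2,p2)):
        d=c['R']@np.linalg.inv(c['K'])@[*p,1];d/=np.linalg.norm(d);M=np.eye(3)-np.outer(d,d);A.append(M);b.append(M@c['eye'])
    x=np.linalg.lstsq(np.vstack(A),np.hstack(b),rcond=None)[0];return x,[np.linalg.norm(m@x-v) for m,v in zip(A,b)]
def tcp():
    s=arm.get_state();Rm=rot(s['eef_rot']);a=np.degrees(np.arctan2(Rm[1,0],Rm[0,0]))
    print('t',round(s['clock'],2),'st',w2st(s['eef_pos']).round(1),'toolx yaw-st',round((a-180-np.degrees(YAW)+180)%360-180,2),'F',s['force'].round(1),'w',round(float(s['width']),1))
E
python3 - <<'E'
from h import *
t=load('top0');s=load('scene0')
f=lambda u,v:(150+u/4.5,150+v/3.7)
for n,a,b in [('dial',(308.75,136.3),f(308,258)),('pin',(306,280.6),f(619,66)),('hub',(305.75,260.2),f(581,132)),
  ('tab top L', (215+318/4,105+287/3.1), f(493,238)),('tab top R',(215+413/4,105+287/3.1),f(419,208))]:
    p,e=tri(t,a,s,b);print(n,p.round(1),np.round(e,1),w2st(p).round(1))
print(proj(s,st2w(-45,0,128)),f(619,62)); tcp()
E
```

```text
dial [773.5 -24.7 168. ] [0.4 0.4] [260.   1. 168.]
pin [469.1 -16.1 121. ] [0.1 0.1] [-44.5   0.6 121. ]
hub [512.9 -18.   86.3] [0.4 0.4] [-0.6 -0.  86.3]
tab top L [652.2   5.3 100.4] [0.3 0.3] [138.   27.4 100.4]
tab top R [650.7 -46.6 102.9] [1.4 1.4] [138.  -24.6 102.9]
[287.48602605 165.63878487] (287.55555555555554, 166.75675675675674)
t 0.15 st [-404.9  516.   216.6] toolx yaw-st -11.98 F [-1.1 -0.5 -0.2] w 85.4
```

```bash
python3 -m crank '[[[0,0,0,0,0,-0.105,255],[0,0,0,0,0,-0.105,255],[-0.028,-0.0287,0,0,0,0,255],[-0.028,-0.0287,0,0,0,0,255],[-0.028,-0.0287,0,0,0,0,255]]]'
```

```text
clock: 0.57
eef_pos: [205.9, 420.6, 216.6]
eef_rot: [-0.0, 0.013, 1.0, -0.0]
force: [0.9, 1.2, 0.1]
width: 25.6
```

```bash
python3 -m crank '[[[-0.028,-0.0287,0,0,0,0,255],[-0.028,-0.0287,0,0,0,0,255],[-0.028,-0.0287,0,0,0,0,255],[-0.028,-0.0287,0,0,0,0,255],[-0.028,-0.0287,0,0,0,0,255]]]' >/dev/null; python3 -m crank '[[[-0.028,-0.0287,0,0,0,0,255],[-0.028,-0.0287,0,0,0,0,255],[-0.028,-0.0287,0,0,0,0,255],[-0.028,-0.0287,0,0,0,0,255],[-0.028,-0.0287,0,0,0,0,255]]]' >/dev/null; python3 -m crank '[[[-0.024,-0.0287,0,0,0,0,255],[-0.024,-0.0287,0,0,0,0,255],[-0.024,-0.0287,0,0,0,0,255],[-0.02,-0.0287,0,0,0,0,255],[0,-0.02,0,0,0,0,255]]]'; python3 -c "
from h import *
tcp()"
```

```text
clock: 1.82
eef_pos: [567.9, -13.5, 215.7]
eef_rot: [-0.0, 0.015, 1.0, -0.0]
force: [-0.7, 0.3, -0.3]
width: -0.2
t 1.82 st [ 54.2   6.1 215.7] toolx yaw-st -0.06 F [-0.7  0.3 -0.3] w -0.2
```

```bash
python3 -m crank '[[[-0.024,0,0,0,0,0,255],[-0.016,0,0,0,0,0,255],[0,0,0,0,0,0,255],[0,0,0,0,0,0,255]]]'; python3 -c "
from h import *
tcp();shot('wrist','w1');shot('top','t1')"
```

```text
clock: 2.15
eef_pos: [605.4, -12.1, 216.2]
eef_rot: [-0.001, 0.015, 1.0, 0.0]
force: [-0.4, 0.8, 0.7]
width: -0.2
t 2.15 st [ 91.7   8.7 216.2] toolx yaw-st 0.03 F [-0.4  0.8  0.7] w -0.2
```

View pics/w1.png

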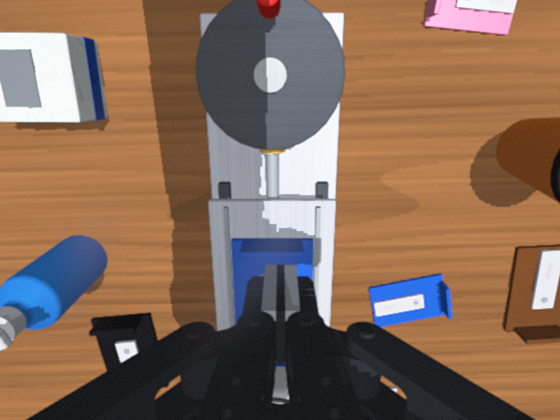

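```bash
python3 - <<'E'
from h import *
c=load('w1')
for n,u,v,z in [('hub',270,75,87),('tabnear',272,240,108),('tabL',313,240,108),('tabR',232,240,108),('pl',273,199,78),('plL',335,199,78),('plR',210,199,78)]: print(n,w2st(onz(c,u,v,z)).round(1))
cv2.imwrite('pics/w1c.png',cv2.resize(c['img'][180:330,180:370],None,fx=4,fy=4))
E
```

```text
hub [ 0.7 -0.2 87. ]
tabnear [125.2   0.9 108. ]
tabL [125.2  33.8 108. ]
tabR [125.3 -31.1 108. ]
pl [100.1   1.3  78. ]
plL [100.1  54.5  78. ]
plR [100.1 -52.7  78. ]
```

View pics/w1c.png

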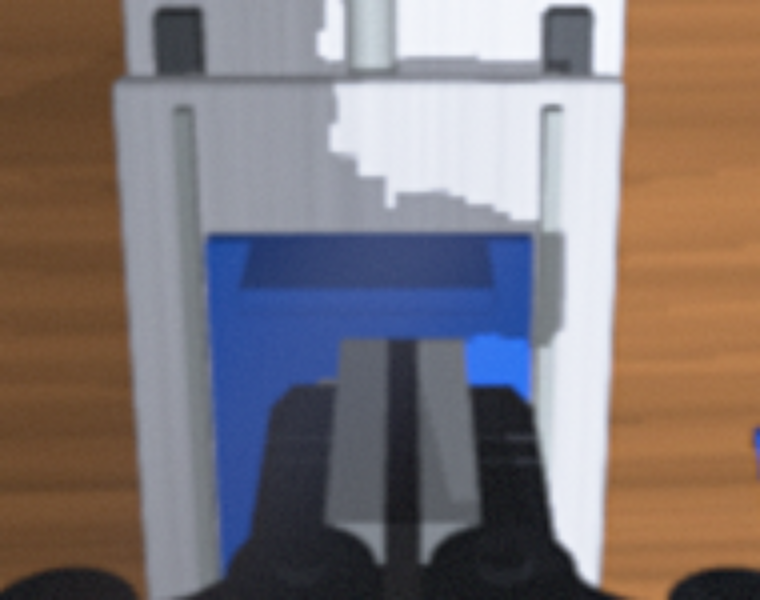

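```bash
python3 - <<'E'
from h import *
c=load('w1')
for n,u,v,z in [('base',272,239,84),('tabtop',272,252,108)]: print(n,w2st(onz(c,u,v,z)).round(1))
E
python3 -m crank '[[[0,-0.008,0.03,0,0,0,255],[0,0,0.035,0,0,0,255],[0,0,0.03,0,0,0,255],[0,0,0.018,0,0,0,255],[0,0,0,0,0,0,255]]]'; python3 -c "
from h import *
tcp();shot('wrist','w2')"
```

```text
base [134.7   0.4  84. ]
tabtop [135.8   0.9 108. ]
clock: 2.67
eef_pos: [601.5, -19.4, 100.0]
eef_rot: [-0.004, 0.014, 1.0, 0.0]
force: [-0.3, 0.0, -0.5]
width: -0.3
t 2.67 st [ 88.    1.2 100. ] toolx yaw-st 0.08 F [-0.3  0.  -0.5] w -0.3
```

View pics/w2.png

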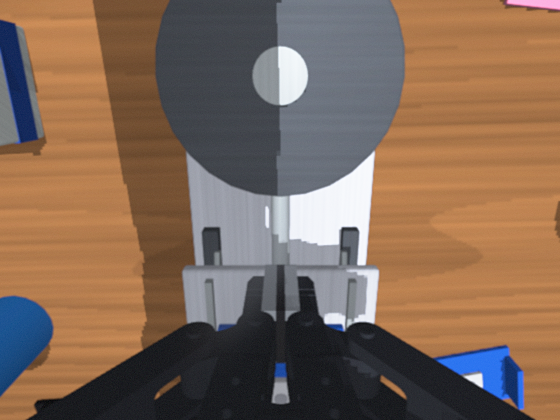

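```bash
python3 -m crank '[[[-0.01,0,-0.002,0,0,0,255],[-0.01,0,0,0,0,0,255],[-0.008,0,0,0,0,0,255],[-0.006,0,0,0,0,0,255],[-0.006,0,0,0,0,0,255]]]';python3 -m crank '[[[-0.005,0,0,0,0,0,255],[-0.005,0,0,0,0,0,255],[-0.004,0,0,0,0,0,255],[-0.003,0,0,0,0,0,255],[0,0,0,0,0,0,255]]]'; python3 -c "
from h import *
tcp();shot('wrist','w3')"
```

```text
clock: 3.13
eef_pos: [646.0, -20.9, 107.6]
eef_rot: [0.001, 0.014, 1.0, -0.0]
force: [0.7, -0.3, -0.2]
width: -0.0
clock: 3.55
eef_pos: [662.5, -21.6, 105.9]
eef_rot: [-0.0, 0.014, 1.0, -0.0]
force: [-0.2, 0.2, 0.1]
width: 0.0
t 3.55 st [149.1   0.9 105.9] toolx yaw-st 0.05 F [-0.2  0.2  0.1] w 0.0
```

View pics/w3.png

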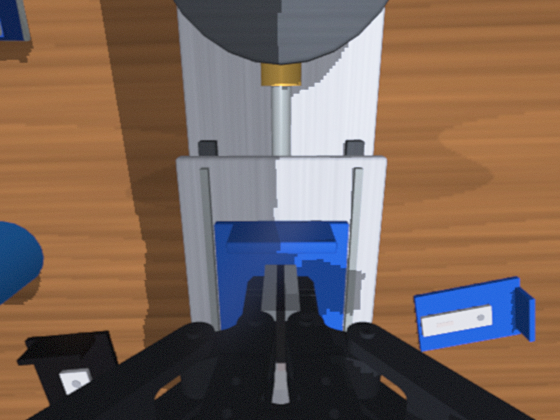

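```bash
python3 - <<'E'
from h import *
c=load('w3')
print('eye st',w2st(c['eye']).round(1))
for n,x,z in [('tcp',149,106),('tip',149,95),('back60',149,166),('tip-11',138,95)]: print(n,proj(c,st2w(x,1,z)).round(0))
for n,u,v,z in [('base',280,222,84),('tabtop near',280,248,108),('tabtop far',280,240,108),('tabtop',280,222,108),('pl',280,157,78)]: print(n,w2st(onz(c,u,v,z)).round(1))
E
python3 - <<'E'
from h import *
c=shot('scene','s3');cv2.imwrite('pics/s3c.png',cv2.resize(c['img'][130:310,170:330],None,fx=4.5,fy=3.3,interpolation=cv2.INTER_CUBIC))
c=load('w3');cv2.imwrite('pics/w3c.png',cv2.resize(c['img'][200:350,190:370],None,fx=4,fy=4,interpolation=cv2.INTER_CUBIC))
E
```

```text
eye st [ 66.4  -0.5 264.2]
tcp [283. 265.]
tip [283. 255.]
back60 [284. 350.]
tip-11 [283. 236.]
base [134.7  -0.4  84. ]
tabtop near [138.8  -0.4 108. ]
tabtop far [134.6  -0.4 108. ]
tabtop [125.6  -0.5 108. ]
pl [101.   -0.5  78. ]
```

View pics/s3c.png

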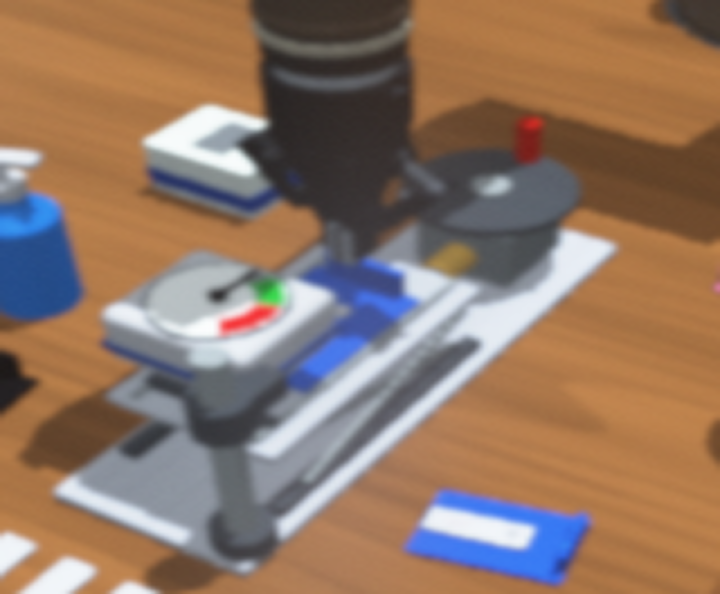

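View pics/w3c.png

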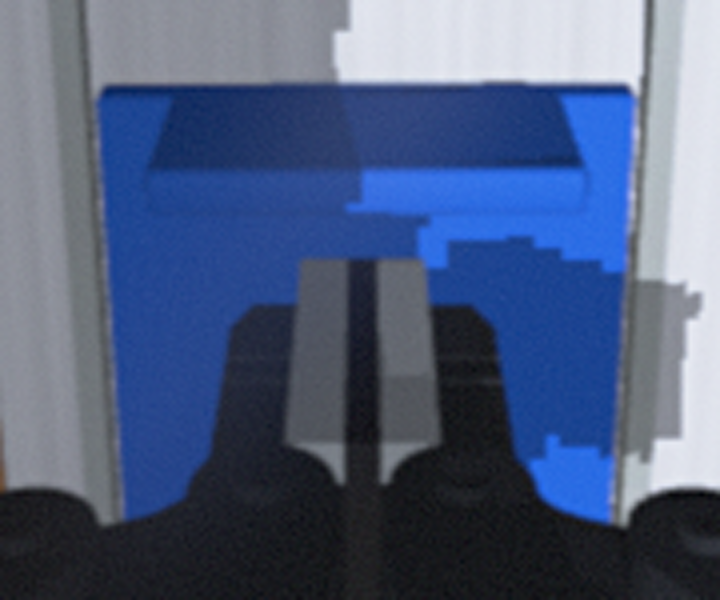

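```bash
python3 - <<'E'
from h import *
c=load('s3')
for n,x,y,z in [('tip',149,1,95),('tcp',149,1,106),('tip+11',160,1,95),('tip-11',138,1,95),('tabtop L',138,26,108),('tabtop R',138,-26,108)]:
    p=proj(c,st2w(x,y,z)); print(n,((p-[170,130])*[4.5,3.3]).round(0))
w=load('w3')
# triangulate fingertip using tip corner: wrist (278,265)
print(tri(w,(281,265),c,(170+345/4.5,130+262/3.3)))
tcp()
E
```

```text
tip [353. 279.]
tcp [352. 268.]
tip+11 [341. 287.]
tip-11 [364. 271.]
tabtop L [400. 270.]
tabtop R [324. 246.]
(array([661.29407005, -24.19514658, 109.8160371 ]), [np.float64(2.1065250972720464), np.float64(2.106525097271812)])
t 3.65 st [148.5   0.9 106. ] toolx yaw-st 0.05 F [-0.3 -0.6  0.1] w -0.2
```

```bash
python3 -m crank '[[[0,0,-0.02,0,0,0,255],[0.01,0,-0.02,0,0,0,255],[0.02,0,0,0,0,0,255],[0.015,0,0,0,0,0,255],[0,0,0,0,0,0,255]]]';  python3 - <<'E'
from h import *
tcp()
c=shot('scene','s4');cv2.imwrite('pics/s4c.png',cv2.resize(c['img'][150:250,200:310],None,fx=7,fy=5.9,interpolation=cv2.INTER_CUBIC))
tcp()
s=arm.get_state()['eef_pos']
for dx in(-11,0,11): 
  for dz in (0,-11,-15): print(dx,dz,((proj(c,s+[dx,0,dz])-[200,150])*[7,5.9]).round())
c=shot('wrist','w4');cv2.imwrite('pics/w4c.png',cv2.resize(c['img'][200:350,190:370],None,fx=4,fy=4,interpolation=cv2.INTER_CUBIC))
E
```

```text
clock: 4.07
eef_pos: [614.9, -20.2, 147.3]
eef_rot: [-0.0, 0.014, 1.0, -0.0]
force: [-0.1, -0.3, -0.1]
width: -0.3
t 4.07 st [101.4   0.8 147.3] toolx yaw-st 0.05 F [-0.1 -0.3 -0.1] w -0.3
t 4.12 st [102.7   0.8 147. ] toolx yaw-st 0.05 F [ 0.8  0.5 -0.7] w 0.1
-11 0 [423. 215.]
-11 -11 [423. 235.]
-11 -15 [424. 242.]
0 0 [407. 229.]
0 -11 [407. 249.]
0 -15 [408. 256.]
11 0 [390. 243.]
11 -11 [391. 263.]
11 -15 [391. 270.]
```

View pics/s4c.png

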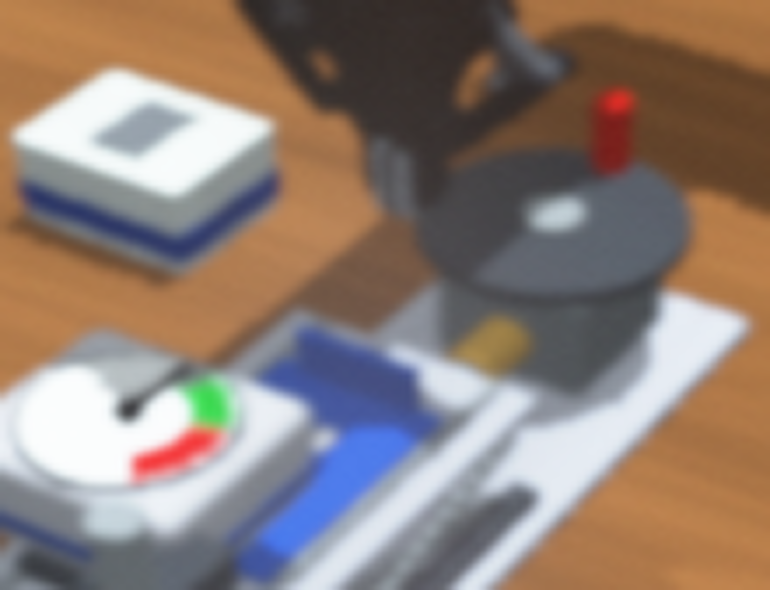

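View pics/w4c.png

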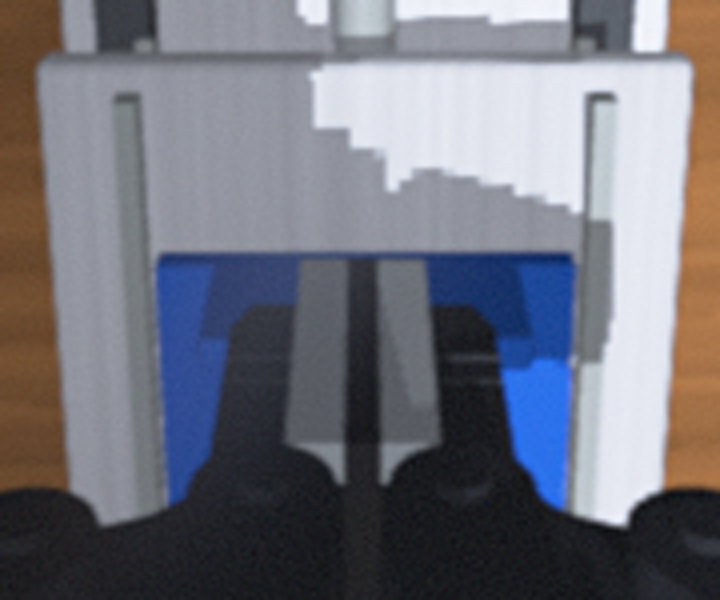

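```bash
python3 -m crank '[[[-0.005,0,0.02,0,0,0,255],[0,0,0.02,0,0,0,255],[0,0,0.015,0,0,0,255],[0,0,0,0,0,0,255],[0,0,0,0,0,0,255]]]';  python3 - <<'E'
from h import *
tcp()
c=shot('scene','s5');cv2.imwrite('pics/s5c.png',cv2.resize(c['img'][150:250,200:310],None,fx=7,fy=5.9,interpolation=cv2.INTER_CUBIC))
tcp()
c=shot('wrist','w5');cv2.imwrite('pics/w5c.png',cv2.resize(c['img'][200:350,190:370],None,fx=4,fy=4,interpolation=cv2.INTER_CUBIC))
E
```

```text
clock: 4.58
eef_pos: [621.9, -20.4, 90.2]
eef_rot: [-0.001, 0.014, 1.0, 0.0]
force: [-0.2, -0.1, 0.4]
width: -0.1
t 4.58 st [108.4   0.8  90.2] toolx yaw-st 0.05 F [-0.2 -0.1  0.4] w -0.1
t 4.63 st [109.1   0.9  91.3] toolx yaw-st 0.05 F [ 0.2  0.1 -0.6] w -0.4
```

View pics/s5c.png

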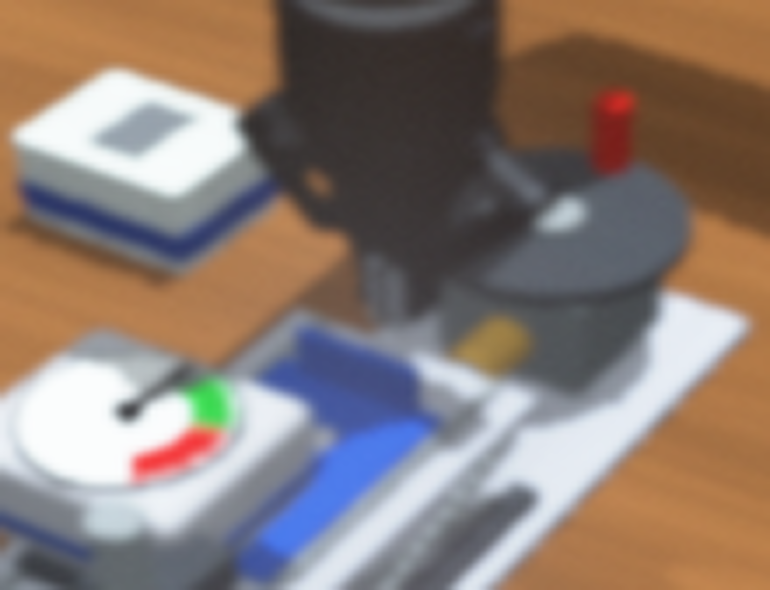

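View pics/w5c.png

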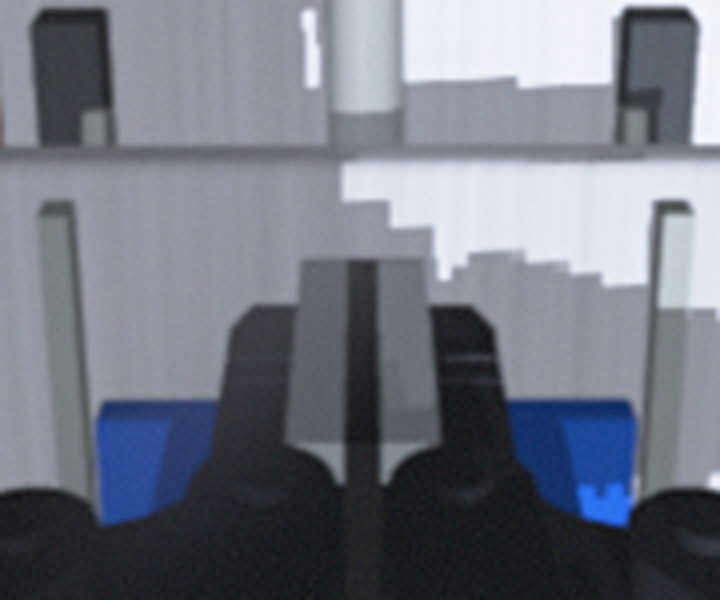

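```bash
python3 -m crank '[[[0,0,0.006,0,0,0,255],[0,0,0.004,0,0,0,255],[0,0,0,0,0,0,255],[0,0,0,0,0,0,255]]]';  python3 - <<'E'
from h import *
tcp()
c=shot('scene','s6')
cv2.imwrite('pics/s6c.png',cv2.resize(c['img'][150:250,200:310],None,fx=7,fy=5.9,interpolation=cv2.INTER_CUBIC))
w=shot('wrist','w6')
print(tri(w,(281,265),c,(200+395/7,150+322/5.9)))
E
```

```text
clock: 5.02
eef_pos: [622.0, -20.4, 81.1]
eef_rot: [-0.0, 0.014, 1.0, -0.0]
force: [0.3, -0.5, -0.0]
width: -0.3
t 5.02 st [108.5   0.8  81.1] toolx yaw-st 0.05 F [ 0.3 -0.5 -0. ] w -0.3
(array([617.26554706, -23.29862048,  92.35333611]), [np.float64(2.4923663634504116), np.float64(2.4923663634498845)])
```

View pics/s6c.png

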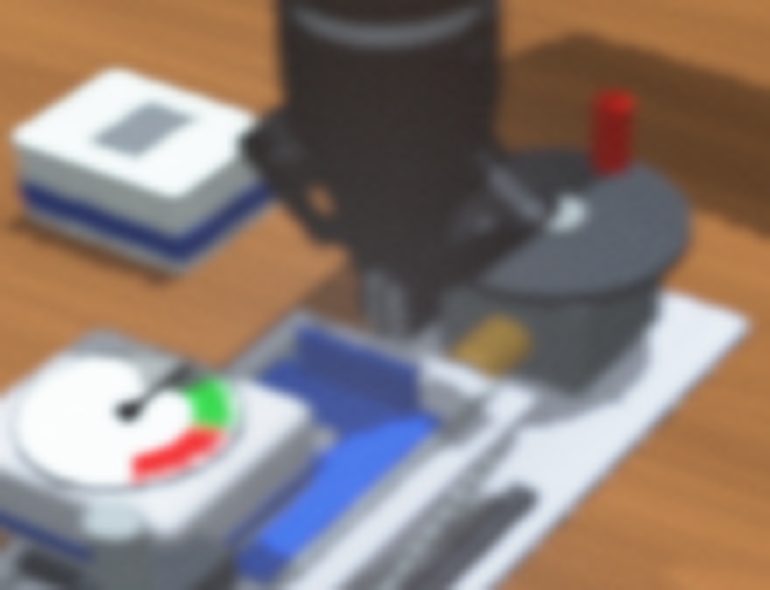

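```bash
python3 -m crank '[[[-0.007,0,0,0,0,0,255],[-0.006,0,0,0,0,0,255],[-0.006,0,0,0,0,0,255],[-0.005,0,0,0,0,0,255],[-0.004,0,0,0,0,0,255]]]';python3 -m crank '[[[-0.004,0,0,0,0,0,255],[-0.003,0,0,0,0,0,255],[-0.002,0,0,0,0,0,255],[0,0,0,0,0,0,255],[0,0,0,0,0,0,255]]]'; python3 -c "
from h import *
tcp();shot('wrist','w7');shot('top','t7')"
```

```text
clock: 5.53
eef_pos: [650.7, -21.2, 81.1]
eef_rot: [-0.0, 0.014, 1.0, 0.0]
force: [-2.2, 1.2, 1.4]
width: 0.2
clock: 5.95
eef_pos: [659.4, -21.5, 81.1]
eef_rot: [0.0, 0.014, 1.0, 0.0]
force: [-0.6, -0.3, 0.4]
width: -0.0
t 5.95 st [145.9   0.9  81.1] toolx yaw-st 0.05 F [-0.6 -0.3  0.4] w -0.0
```

View pics/w7.png

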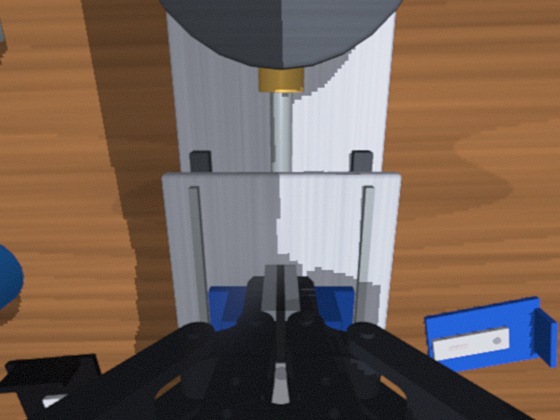

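Carrier edge now at v≈287 and moving with the fingers. Measure and continue.

```bash
python3 - <<'E'
from h import *
c=load('w7');print(w2st(onz(c,230,287,84)))
E
python3 -m crank '[[[-0.003,0,0,0,0,0,255],[-0.003,0,0,0,0,0,255],[-0.002,0,0,0,0,0,255],[-0.002,0,0,0,0,0,255],[0,0,0,0,0,0,255]]]';python3 -c "
from h import *
tcp();c=shot('wrist','w8');cv2.imwrite('pics/w8c.png',cv2.resize(c['img'][160:340,180:380],None,fx=4,fy=3.3))"
```

```text
[156.13166011 -24.86657695  84.        ]
clock: 6.47
eef_pos: [668.0, -21.8, 81.2]
eef_rot: [-0.001, 0.014, 1.0, -0.0]
force: [-5.4, -0.8, 4.1]
width: 0.2
t 6.47 st [154.6   0.8  81.2] toolx yaw-st 0.05 F [-5.4 -0.8  4.1] w 0.2
```

View pics/w8c.png

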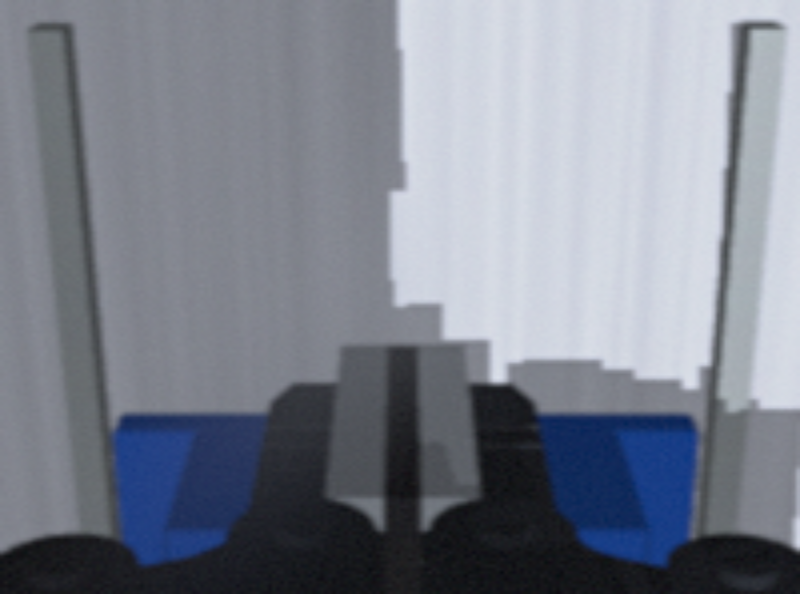

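```bash
python3 -m crank '[[[-0.002,0,0,0,0,0,255],[0,0,0,0,0,0,255],[0,0,0,0,0,0,255]]]';python3 - <<'E'
from h import *
c=load('w8');print(w2st(onz(c,215,285.8,84)),w2st(onz(c,350,285.8,84)))
tcp();c=shot('top','t8');tcp()
c=shot('wrist','w9');cv2.imwrite('pics/w9c.png',cv2.resize(c['img'][160:340,180:380],None,fx=4,fy=3.3))
im=c['img'].astype(int)
for u in (215,225,345): print(u,[(v,tuple(im[v,u])) for v in range(278,294,2)])
E
```

```text
clock: 6.77
eef_pos: [668.1, -21.8, 81.1]
eef_rot: [-0.003, 0.014, 1.0, -0.0]
force: [-12.7, 0.2, 6.9]
width: -0.2
[164.20271693 -32.23640586  84.        ] [164.14701801  33.75261964  84.        ]
t 6.77 st [154.6   0.8  81.1] toolx yaw-st 0.04 F [-12.7   0.2   6.9] w -0.2
t 6.82 st [154.6   0.8  81.1] toolx yaw-st 0.04 F [-12.7   0.2   5.7] w 0.0
215 [(278, (np.int64(138), np.int64(129), np.int64(126))), (280, (np.int64(141), np.int64(133), np.int64(129))), (282, (np.int64(139), np.int64(131), np.int64(126))), (284, (np.int64(136), np.int64(126), np.int64(123))), (286, (np.int64(94), np.int64(58), np.int64(46))), (288, (np.int64(93), np.int64(50), np.int64(28))), (290, (np.int64(106), np.int64(50), np.int64(24))), (292, (np.int64(131), np.int64(63), np.int64(31)))]
225 [(278, (np.int64(142), np.int64(133), np.int64(129))), (280, (np.int64(140), np.int64(133), np.int64(130))), (282, (np.int64(143), np.int64(134), np.int64(131))), (284, (np.int64(141), np.int64(131), np.int64(125))), (286, (np.int64(98), np.int64(64), np.int64(53))), (288, (np.int64(93), np.int64(51), np.int64(32))), (290, (np.int64(110), np.int64(57), np.int64(38))), (292, (np.int64(132), np.int64(67), np.int64(40)))]
345 [(278, (np.int64(138), np.int64(130), np.int64(127))), (280, (np.int64(141), np.int64(131), np.int64(128))), (282, (np.int64(142), np.int64(133), np.int64(131))), (284, (np.int64(134), np.int64(122), np.int64(119))), (286, (np.int64(93), np.int64(49), np.int64(32))), (288, (np.int64(90), np.int64(38), np.int64(11))), (290, (np.int64(109), np.int64(49), np.int64(19))), (292, (np.int64(133), np.int64(60), np.int64(24)))]
```

```bash
python3 -m crank '[[[0.008,0,0,0,0,0,255],[0.015,0,-0.005,0,0,0,255],[0,0,-0.035,0,0,0,255],[0,0,-0.04,0,0,0,200],[0,0,-0.04,0,0,0,100]]]'; python3 -m crank '[[[0.035,0,0,0,0,0,0],[0.04,0,0,0,0,0,0],[0.04,0,0,0,0,0,0],[0.04,0,0,0,0,0,0],[0.021,0,0,0,0,0,0]]]' ; python3 -m crank '[[[0,0,0,0,0,0,0],[0,0,0,0,0,0,0],[0,0,0,0,0,0,0]]]' ;python3 -c "
from h import *
tcp();shot('wrist','w10');shot('top','t10');shot('scene','s10')"
```

```text
clock: 7.28
eef_pos: [647.1, -21.1, 201.7]
eef_rot: [-0.001, 0.014, 1.0, 0.0]
force: [1.1, -0.1, 0.7]
width: 23.1
clock: 7.7
eef_pos: [468.8, -15.9, 201.6]
eef_rot: [0.0, 0.014, 1.0, 0.0]
force: [-0.4, -0.0, 0.3]
width: 83.1
clock: 7.95
eef_pos: [473.2, -16.1, 201.6]
eef_rot: [0.001, 0.014, 1.0, 0.0]
force: [0.7, -0.0, -0.3]
width: 85.4
t 7.95 st [-40.4   0.7 201.6] toolx yaw-st 0.05 F [ 0.7 -0.  -0.3] w 85.4
```

View pics/w10.png

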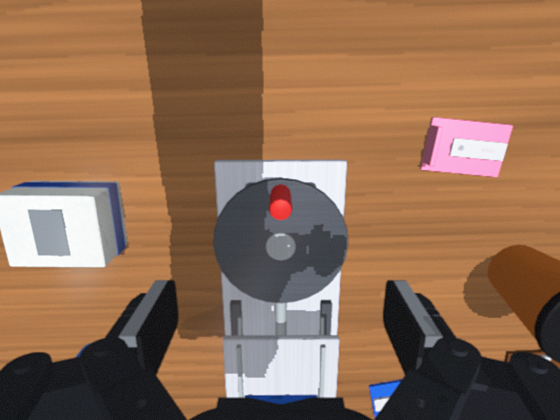

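View pics/s10.png

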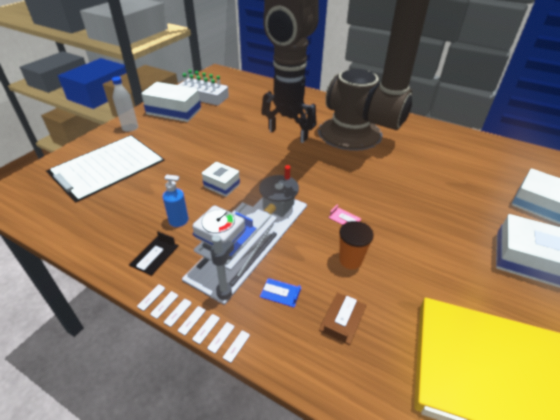

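View pics/t10.png

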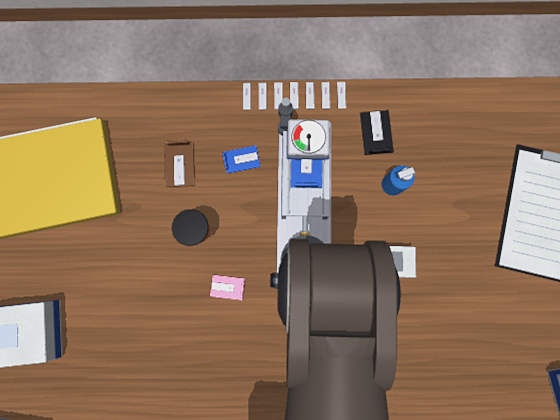

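```bash
python3 -m crank '[[[0.005,-0.001,0.03,0,0,0,0],[0,0,0.035,0,0,0,0],[0,0,0.03,0,0,0,0],[0,0,0.016,0,0,0,0],[0,0,0,0,0,0,0]]]' ; python3 -m crank '[[[0,0,0,0,0,0,120],[0,0,0,0,0,0,120],[0,0,0,0,0,0,120]]]' ;python3 -c "
from h import *
tcp();shot('wrist','w11');shot('scene','s11')
c=load('s11');cv2.imwrite('pics/s11c.png',cv2.resize(c['img'][130:250,200:330],None,fx=6,fy=5,interpolation=cv2.INTER_CUBIC))"
```

```text
clock: 8.52
eef_pos: [465.0, -16.8, 85.9]
eef_rot: [-0.004, 0.014, 1.0, 0.0]
force: [-0.8, -0.2, -0.4]
width: 85.2
clock: 8.77
eef_pos: [468.6, -17.0, 91.7]
eef_rot: [0.001, 0.014, 1.0, -0.0]
force: [0.4, -0.1, -0.6]
width: 51.2
t 8.77 st [-44.9  -0.3  91.7] toolx yaw-st 0.05 F [ 0.4 -0.1 -0.6] w 51.2
```

View pics/w11.png

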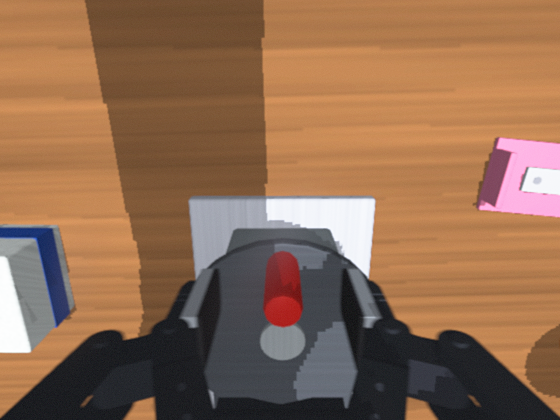

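View pics/s11c.png

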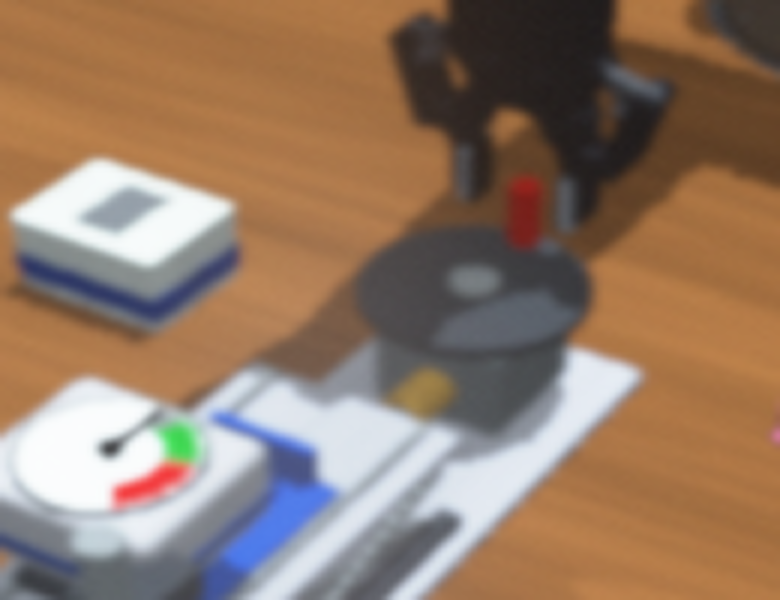

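```bash
python3 -m crank '[[[0,0,0.006,0,0,0,120],[0,0,0,0,0,0,200],[0,0,0,0,0,0,255],[0,0,0,0,0,0,255],[0,0,0,0,0,0,255]]]' 25 ;python3 -c "
from h import *
tcp();shot('wrist','w12');c=shot('scene','s12');cv2.imwrite('pics/s12c.png',cv2.resize(c['img'][130:250,200:330],None,fx=6,fy=5,interpolation=cv2.INTER_CUBIC))"
```

```text
clock: 9.28
eef_pos: [467.0, -16.0, 84.3]
eef_rot: [-0.0, 0.014, 1.0, 0.001]
force: [0.3, 5.1, -0.4]
width: 15.3
t 9.28 st [-46.5   0.7  84.3] toolx yaw-st 0.08 F [ 0.3  5.1 -0.4] w 15.3
```

View pics/s12c.png

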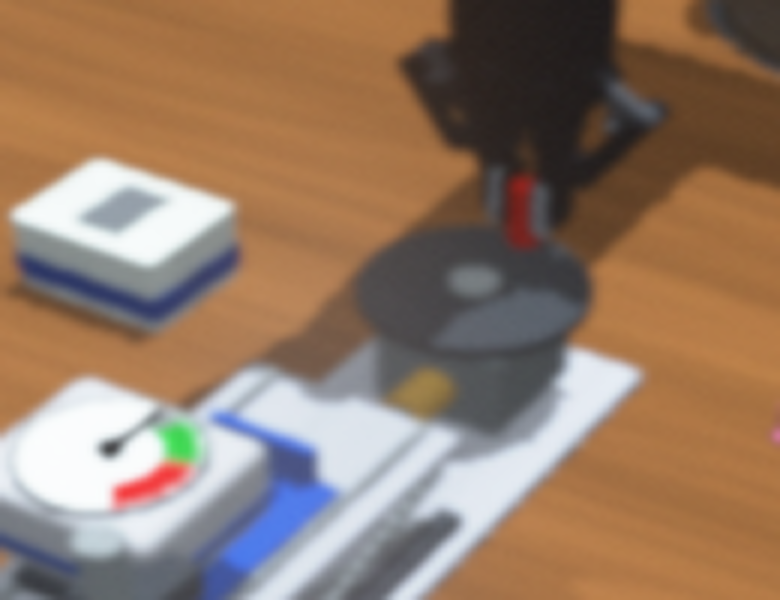

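```bash
python3 -m crank '[[[-0.0015,0.0117,0,0,0,0,255],[-0.0045,0.0108,0,0,0,0,255],[-0.0072,0.0093,0,0,0,0,255],[-0.0093,0.0072,0,0,0,0,255],[-0.0108,0.0045,0,0,0,0,255]]]'; python3 -m crank '[[[-0.0117,0.0015,0,0,0,0,255],[0,0,0,0,0,0,255],[0,0,0,0,0,0,255]]]';python3 -c "
from h import *
tcp();shot('wrist','w13');shot('top','t13');shot('scene','s13')"
```

```text
clock: 9.8
eef_pos: [499.3, 24.9, 83.9]
eef_rot: [-0.002, 0.015, 1.0, -0.002]
force: [-7.8, -5.5, 4.3]
width: 15.2
clock: 10.05
eef_pos: [513.2, 27.5, 83.9]
eef_rot: [-0.001, 0.014, 1.0, 0.001]
force: [-1.1, 5.2, 0.3]
width: 15.3
t 10.05 st [-1.6 45.5 83.9] toolx yaw-st 0.06 F [-1.1  5.2  0.3] w 15.3
```

View pics/w13.png

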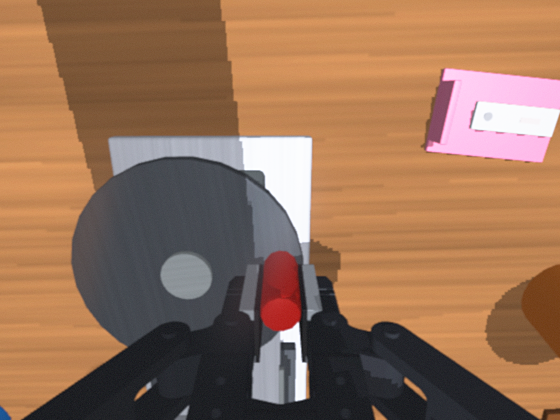

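View pics/t13.png

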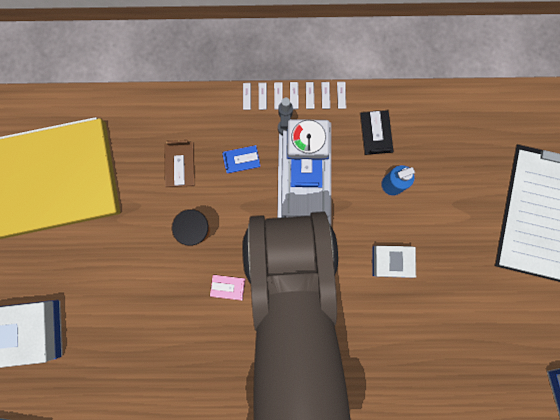

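```bash
python3 -m crank '[[[-0.0117,-0.0015,0,0,0,0,255],[-0.0108,-0.0045,0,0,0,0,255],[-0.0093,-0.0072,0,0,0,0,255],[-0.0072,-0.0093,0,0,0,0,255],[-0.0045,-0.0108,0,0,0,0,255]]]'; python3 -m crank '[[[-0.0015,-0.0117,0,0,0,0,255],[0,0,0,0,0,0,255],[0,0,0,0,0,0,255]]]';python3 -c "
from h import *
tcp();c=shot('top','t14');cv2.imwrite('pics/t14c.png',cv2.resize(c['img'][105:195,270:350],None,fx=7,fy=6.5,interpolation=cv2.INTER_CUBIC));c=shot('scene','s14');cv2.imwrite('pics/s14c.png',cv2.resize(c['img'][150:310,160:310],None,fx=4.5,fy=3.7,interpolation=cv2.INTER_CUBIC))"
```

```text
clock: 10.62
eef_pos: [566.0, 0.9, 85.6]
eef_rot: [0.009, 0.012, 1.0, 0.009]
force: [29.6, 27.3, -10.3]
width: 14.9
clock: 10.87
eef_pos: [566.5, -18.9, 85.9]
eef_rot: [0.009, 0.014, 1.0, 0.001]
force: [29.6, 5.8, -14.0]
width: 15.1
t 10.87 st [53.   0.7 85.9] toolx yaw-st 0.05 F [ 29.6   5.8 -14. ] w 15.1
```

View pics/t14c.png

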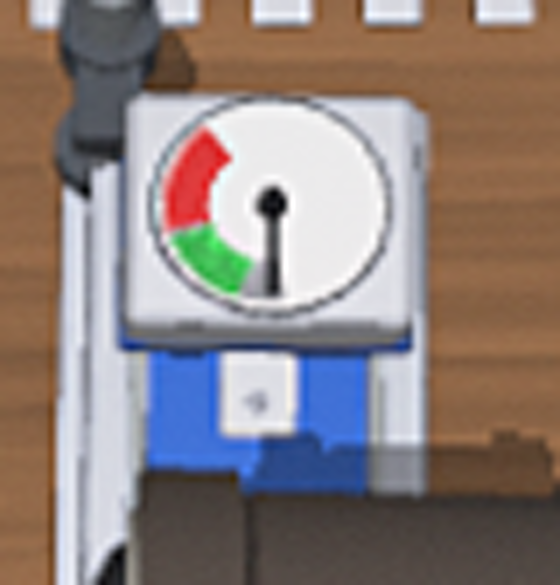

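View pics/s14c.png

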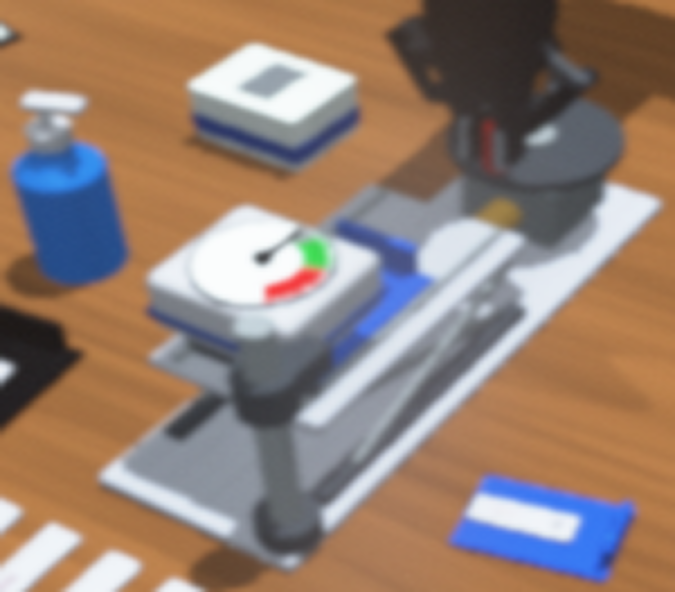

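```bash
python3 - <<'E'
from h import *
c=shot('scene','s15');w=shot('wrist','w15');tcp();print(arm.get_state()['torque'],arm.get_state()['qpos'].round(3))
for x in (40,45,50,55): print(x,((proj(c,st2w(x,0,118))-[160,150])*[4.5,3.7]).round())
cv2.imwrite('pics/s15c.png',cv2.resize(c['img'][130:230,210:310],None,fx=7,fy=6,interpolation=cv2.INTER_CUBIC))
E
```

```text
t 11.07 st [52.9  0.7 85.9] toolx yaw-st 0.06 F [ 29.3   5.3 -13.3] w 14.8
[ 1.16047252 -5.63036444 -0.27988749] [-0.034  0.22  -0.216  1.117  0.002 -0.006]
40 [500. 128.]
45 [496. 131.]
50 [491. 135.]
55 [487. 139.]
```

View pics/s15c.png

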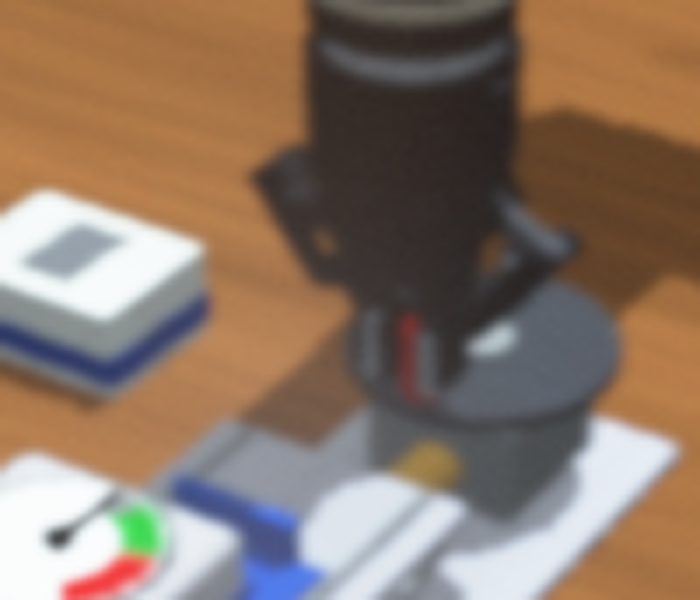

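View pics/w15.png

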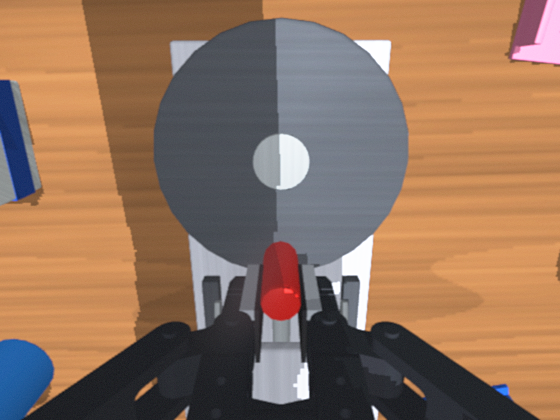

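```bash
python3 -m crank '[[[0,0,0,0,0,0,150],[0,0,0,0,0,0,150],[0,0,0,0,0,0,150],[0,0,0,0,0,0,150]]]';python3 - <<'E'
from h import *
tcp();w=shot('wrist','w16')
E
```

```text
clock: 11.4
eef_pos: [556.6, -19.9, 84.2]
eef_rot: [-0.0, 0.015, 1.0, -0.0]
force: [-0.1, 0.3, -0.1]
width: 35.1
t 11.4 st [43.1 -0.6 84.2] toolx yaw-st 0.03 F [-0.1  0.3 -0.1] w 35.1
```

View pics/w16.png

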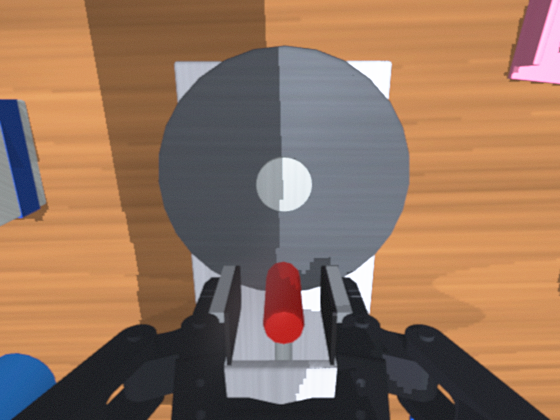

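```bash
python3 -m crank '[[[-0.002,0.0005,0,0,0,0,150],[0,0,0,0,0,0,255],[0,0,0,0,0,0,255],[0,0,0,0,0,0,255],[0,0,0,0,0,0,255]]]' 20; python3 -m crank '[[[0.0003,-0.0054,0,0,0,0.12,255],[0.0003,-0.0054,0,0,0,0.12,255],[0.0003,-0.0054,0,0,0,0.12,255],[0.0003,-0.0054,0,0,0,0.12,255],[0.0003,-0.0054,0,0,0,0.12,255]]]';python3 -m crank '[[[0,0,0,0,0,0,255],[0,0,0,0,0,0,255]]]';python3 -c "
from h import *
tcp();c=shot('top','t17');cv2.imwrite('pics/t17c.png',cv2.resize(c['img'][105:195,270:350],None,fx=7,fy=6.5,interpolation=cv2.INTER_CUBIC))"
```

```text
clock: 11.87
eef_pos: [559.2, -19.0, 84.3]
eef_rot: [0.0, 0.014, 1.0, 0.0]
force: [2.4, 0.2, 0.7]
width: 15.3
clock: 12.28
eef_pos: [550.5, -43.9, 84.3]
eef_rot: [-0.0, 0.312, 0.95, 0.001]
force: [-1.4, 3.2, 1.4]
width: 15.1
clock: 12.45
eef_pos: [550.2, -44.2, 84.3]
eef_rot: [-0.0, 0.308, 0.951, 0.0]
force: [-2.3, 0.2, 1.9]
width: 14.9
t 12.45 st [ 37.5 -25.1  84.3] toolx yaw-st -34.16 F [-2.3  0.2  1.9] w 14.9
```

View pics/t17c.png

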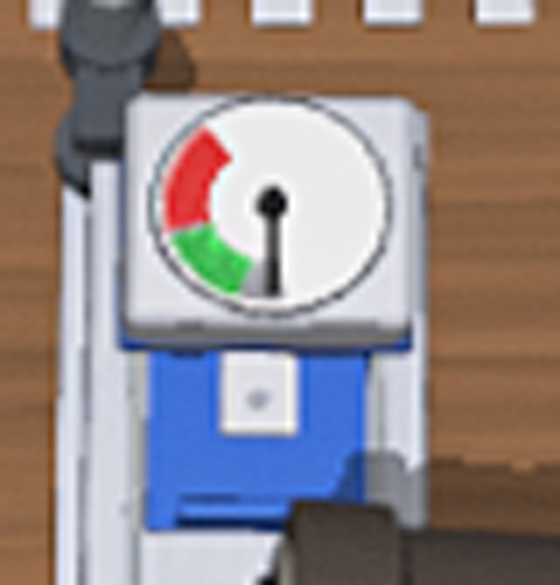

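```bash
python3 -m crank '[[[0.0003,-0.0054,0,0,0,0.12,255],[0.0003,-0.0054,0,0,0,0.12,255],[0.0003,-0.0054,0,0,0,0.12,255],[0.0003,-0.0054,0,0,0,0.12,255],[0.0003,-0.0054,0,0,0,0.12,255]]]';python3 -m crank '[[[0,0,0,0,0,0,255],[0,0,0,0,0,0,255]]]';python3 -c "
from h import *
tcp();c=shot('top','t18');cv2.imwrite('pics/t18c.png',cv2.resize(c['img'][105:195,270:350],None,fx=7,fy=6.5,interpolation=cv2.INTER_CUBIC))"
```

```text
clock: 12.92
eef_pos: [529.4, -59.7, 84.3]
eef_rot: [-0.0, 0.577, 0.817, 0.001]
force: [-1.0, 3.7, 2.4]
width: 15.2
clock: 13.08
eef_pos: [529.0, -59.8, 84.3]
eef_rot: [-0.0, 0.574, 0.819, 0.0]
force: [-4.2, 3.8, 3.7]
width: 15.3
t 13.08 st [ 16.8 -41.3  84.3] toolx yaw-st -68.41 F [-4.2  3.8  3.7] w 15.3
```

View pics/t18c.png

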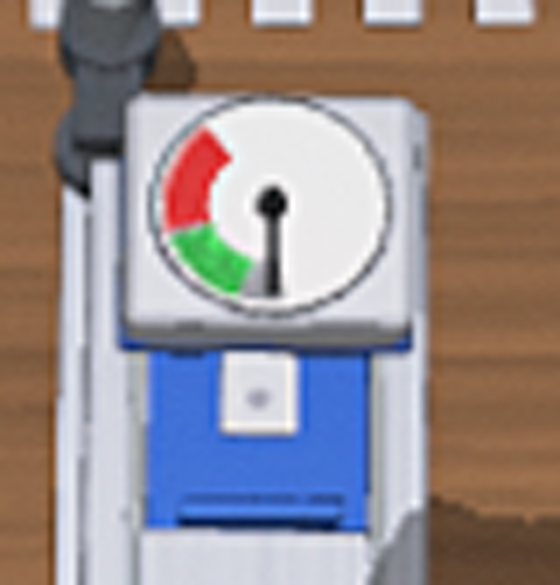

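```bash
python3 -m crank '[[[0.0003,-0.0054,0,0,0,0.12,255],[0.0003,-0.0054,0,0,0,0.12,255],[0.0003,-0.0054,0,0,0,0.12,255],[0.0003,-0.0054,0,0,0,0.12,255],[0.0003,-0.0054,0,0,0,0.12,255]]]';python3 -m crank '[[[0,0,0,0,0,0,255],[0,0,0,0,0,0,255]]]';python3 -c "
from h import *
tcp();c=shot('top','t19');cv2.imwrite('pics/t19c.png',cv2.resize(c['img'][105:195,270:350],None,fx=7,fy=6.5,interpolation=cv2.INTER_CUBIC))"
```

```text
clock: 13.55
eef_pos: [503.2, -61.0, 84.3]
eef_rot: [-0.0, 0.792, 0.61, 0.001]
force: [-1.2, 4.9, 2.0]
width: 15.4
clock: 13.72
eef_pos: [502.8, -60.9, 84.3]
eef_rot: [-0.0, 0.79, 0.613, 0.0]
force: [-3.2, 4.1, 2.5]
width: 15.1
t 13.72 st [ -9.5 -43.2  84.3] toolx yaw-st -102.74 F [-3.2  4.1  2.5] w 15.1
```

View pics/t19c.png

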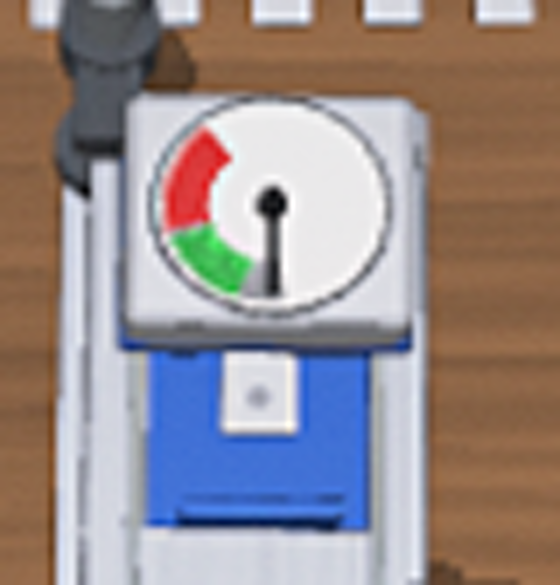

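```bash
python3 -m crank '[[[0.0003,-0.0054,0,0,0,0.12,255],[0.0003,-0.0054,0,0,0,0.12,255],[0.0003,-0.0054,0,0,0,0.12,255],[0.0003,-0.0054,0,0,0,0.12,255],[0,0,0,0,0,0,255]]]';python3 -c "
from h import *
tcp();print(arm.get_state()['qpos'].round(2));c=shot('top','t20');cv2.imwrite('pics/t20c.png',cv2.resize(c['img'][105:195,270:350],None,fx=7,fy=6.5,interpolation=cv2.INTER_CUBIC))"
```

```text
clock: 14.18
eef_pos: [484.1, -51.0, 84.3]
eef_rot: [0.0, 0.914, 0.406, 0.0]
force: [-0.1, 2.1, 1.9]
width: 15.0
t 14.18 st [-28.4 -33.9  84.3] toolx yaw-st -130.44 F [-0.1  2.1  1.9] w 15.0
[-0.11  0.09 -0.38  1.11  0.    2.2 ]
```

View pics/t20c.png

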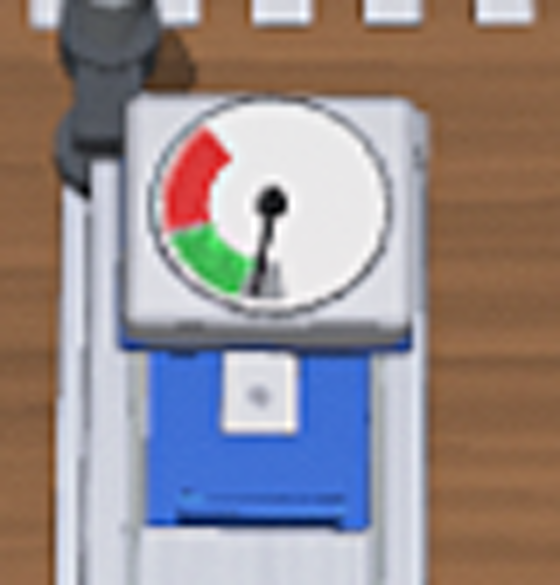

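```bash
python3 -m crank '[[[0.0003,-0.0054,0,0,0,0.12,255],[0.0003,-0.0054,0,0,0,0.12,255],[0.0003,-0.0054,0,0,0,0.12,255],[0.0003,-0.0054,0,0,0,0.12,255],[0.0003,-0.0054,0,0,0,0.12,255]]]';python3 -m crank '[[[0,0,0,0,0,0,255],[0,0,0,0,0,0,255]]]';python3 -c "
from h import *
tcp();c=shot('top','t21');cv2.imwrite('pics/t21c.png',cv2.resize(c['img'][105:195,270:350],None,fx=7,fy=6.5,interpolation=cv2.INTER_CUBIC))"
```

```text
clock: 14.65
eef_pos: [470.4, -29.0, 84.3]
eef_rot: [0.001, 0.993, 0.117, -0.0]
force: [-1.1, 0.6, 2.4]
width: 15.1
clock: 14.82
eef_pos: [470.3, -28.5, 84.2]
eef_rot: [-0.0, 0.993, 0.12, -0.0]
force: [-2.1, 2.8, 2.9]
width: 15.3
t 14.82 st [-42.8 -11.8  84.2] toolx yaw-st -164.52 F [-2.1  2.8  2.9] w 15.3
```

View pics/t21c.png

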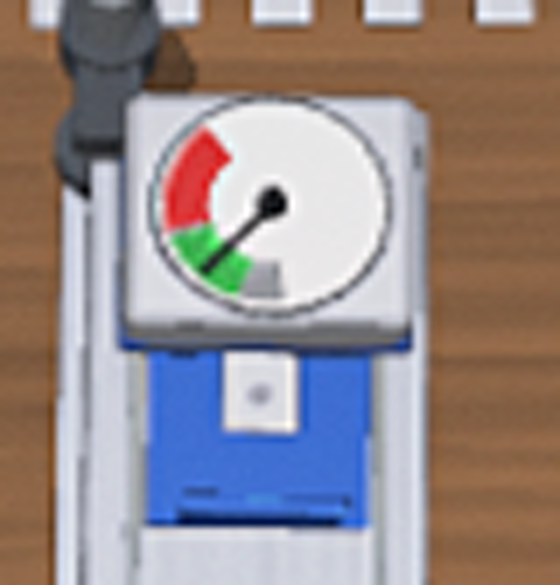

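```bash
python3 -m crank '[[[0,0,0,0,0,0,180],[0,0,0,0,0,0,100],[0,0,0,0,0,0,100],[0,0,0,0,0,0,100]]]';python3 -m crank '[[[0,0,-0.01,0,0,0,100],[0,0,-0.03,0,0,0,100],[0,0,-0.035,0,0,0,100],[0,0,-0.035,0,0,0,100],[0,0,-0.02,0,0,0,100]]]';python3 -m crank '[[[0.03,0,0,0,0,0,100],[0.03,0,0,0,0,0,100],[0,0,0,0,0,0,100],[0,0,0,0,0,0,100]]]';python3 -c "
from h import *
tcp();c=shot('top','t22');cv2.imwrite('pics/t22c.png',cv2.resize(c['img'][105:195,270:350],None,fx=7,fy=6.5,interpolation=cv2.INTER_CUBIC));shot('scene','s22')"
```

```text
clock: 15.2
eef_pos: [470.4, -28.9, 84.1]
eef_rot: [0.0, 0.993, 0.116, 0.0]
force: [0.4, 0.2, -0.3]
width: 52.0
clock: 15.62
eef_pos: [471.1, -28.8, 218.7]
eef_rot: [0.001, 0.993, 0.116, 0.002]
force: [0.8, -0.3, -0.1]
width: 52.0
clock: 15.95
eef_pos: [529.3, -14.6, 214.1]
eef_rot: [0.0, 0.993, 0.117, -0.0]
force: [0.1, 0.1, 0.3]
width: 52.0
t 15.95 st [ 15.7   3.9 214.1] toolx yaw-st -164.9 F [0.1 0.1 0.3] w 52.0
```

View pics/t22c.png

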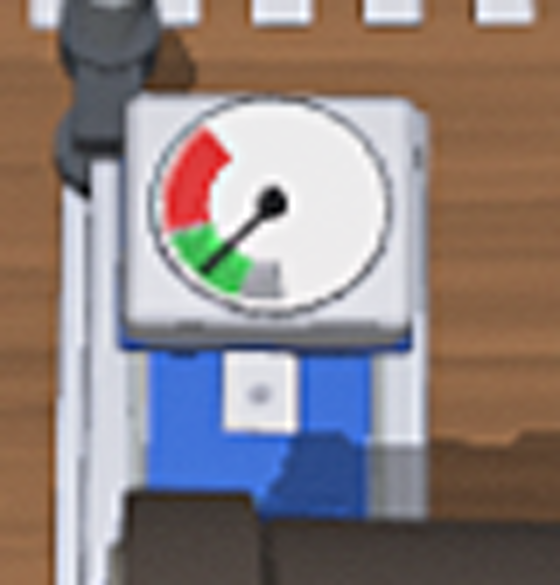

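View pics/s22.png

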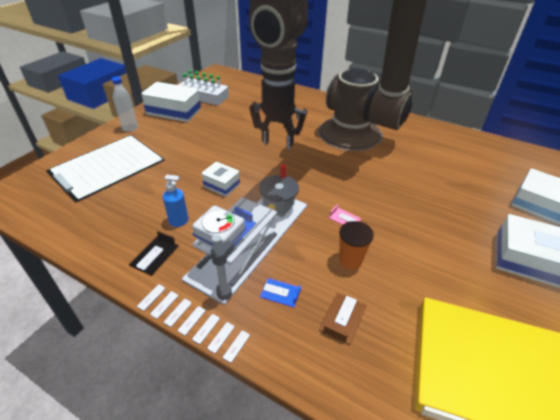

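```bash
python3 -m crank '[[[-0.03,0,0,0,0,0,100],[-0.04,0,0,0,0,0,100],[-0.04,0,0,0,0,0,100],[0,0,0,0,0,0,100],[0,0,0,0,0,0,100]]]';python3 -c "
from h import *
tcp();c=shot('top','t23');cv2.imwrite('pics/t23c.png',cv2.resize(c['img'][105:195,270:350],None,fx=7,fy=6.5,interpolation=cv2.INTER_CUBIC))
print(w2st(onz(c,306,185.8,102)),w2st(onz(load('t18'),306,105+527/6.5,98)))"
```

```text
clock: 16.47
eef_pos: [419.2, -40.5, 215.2]
eef_rot: [0.0, 0.993, 0.115, 0.001]
force: [0.6, -0.1, 0.2]
width: 52.0
t 16.47 st [-93.6 -25.3 215.2] toolx yaw-st -165.04 F [ 0.6 -0.1  0.2] w 52.0
[165.10180233   1.80437722 102.        ] [165.2001673    1.58483442  98.        ]
```

View pics/t23c.png

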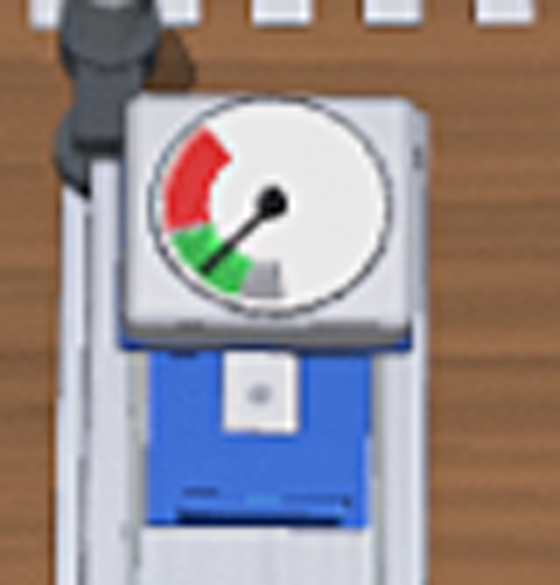

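The carrier's rear edge measures x = 165 mm, which is home. The needle stands in mid-green and the hand is clear, so I'm handing in.

```bash
python3 -c "
from station import arm
print(arm.close_job())"
```

```text
the job is handed in; nothing more can be done
None
```

I pushed the blue carrier home against the stop, turned the crank about 345° clockwise so the cassette lifted the foot, released, backed the hand away and handed in at about 16.5 s. `close_job()` reports no verdict.

**Last checks**
- **Carrier:** its rear edge measures at station x ≈ 165 mm in the top view, which is where it should be when home. During the push the force rose to 12.7 N with no further movement. I did not measure its tilt; it looks flat on the platform.
- **Foot:** the needle stands in the middle of the green at about 0.8 rad, or about 2.6 mm of lift. It did not change after I released the crank.
- **Hand and bystanders:** the gripper is clear of everything. The bottle, cup and box look where they were, but I judged that by eye only.

**What went wrong or disagreed**
- **First push missed:** the fingers slid over the carrier's tab without touching it. In the images, the shut fingertips sat about 10–13 mm above the reported tool point instead of 11 mm below it. I went back and pushed about 25 mm lower.
- **Crank grip:** for the first half turn I kept the hand's orientation fixed, and the pin jammed in the jaws with about 30 N on the wrist. I let go, re-centred and gripped again. I then turned the hand with the crank, and forces stayed at about 6 N or less.

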